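# Put the bottles and beakers back on each other's trays

### The job

The bottles and the beakers stand on each other's trays: put them right, so that the two bottles stand on the round trays and the two beakers on the square ones, the larger of each pair on the larger tray, each standing in the middle of its tray. The empty cork mat is free for putting one down meanwhile; keep all four upright throughout.

Things in the scene. Friction and masses are not known exactly. Their poses are not given: they have to be found in the camera images.
- bottle_small: The smaller of two closed amber-brown bottles, ribbed white screw cap: body 39 mm in diameter, 88 mm tall with cap, solid and grippable across the body at 30 to 65 mm up, about 0.09 kg. Origin: centre of its underside; z up along its axis.  It starts standing upright, within about 9 mm of the centre, on one of the two square trays.
- bottle_large: The larger of two closed amber-brown bottles, black screw cap: body 47 mm in diameter, 105 mm tall with cap, solid and grippable across the body at 30 to 75 mm up, about 0.15 kg. Origin: centre of its underside; z up along its axis.  It starts standing upright, within about 9 mm of the centre, on one of the two square trays.
- beaker_small: The smaller of two clear glass beakers: 45 mm in diameter (47 mm over the spout), 56 mm tall, open, empty, about 0.03 kg; rigid, may be gripped across the body. Origin: centre of its underside; z up along its axis.  It starts standing upright, within about 9 mm of the centre, on one of the two round trays.
- beaker_large: The larger of two clear glass beakers: 62 mm in diameter (65 mm over the spout), 80 mm tall, open, about 0.07 kg; rigid, may be gripped across the body. Origin: centre of its underside; z up along its axis.  It starts standing upright, within about 9 mm of the centre, on one of the two round trays.
- round_small: Small round tray, 74 mm in diameter inside, 82 mm outside. Plain black plastic, rim 9 mm high and 4 mm thick, floor 4 mm above the worktop; does not move. Origin: centre of its underside, on the worktop; z up.
- round_large: Large round tray, 100 mm in diameter inside, 108 mm outside. Plain black plastic, rim 9 mm high and 4 mm thick, floor 4 mm above the worktop; does not move. Origin: centre of its underside, on the worktop; z up.
- square_small: Small square tray, 74 mm a side inside, 82 mm outside; x and y along its sides. Plain black plastic, rim 9 mm high and 4 mm thick, floor 4 mm above the worktop; does not move. Origin: centre of its underside, on the worktop; z up.
- square_large: Large square tray, 100 mm a side inside, 108 mm outside; x and y along its sides. Plain black plastic, rim 9 mm high and 4 mm thick, floor 4 mm above the worktop; does not move. Origin: centre of its underside, on the worktop; z up.
- cork_mat: Square cork mat, 110 mm a side, 4 mm thick, empty at the start; does not move. Origin: centre of its underside, on the worktop. Low things no more than 26 mm tall (carton, dish, timer, stoppers, pen) lie on the worktop between the trays; nothing taller than these, other than the bottles and beakers, stands within 150 mm of the centre of any tray or of the mat.
Mind the look-alikes: they are no part of the job. What is shaped like the beaker_large but pink is not meant. Leave any blue look-alike of the bottle_small alone.

How it is judged:
At the end, for the whole second after the job is handed in: Small bottle on the small round tray, large bottle on the large round tray, small beaker on the small square tray, large beaker on the large square tray; each standing on the tray's floor, upright (within 0.1 rad), its axis within 15 mm of the tray's centre, released and at rest (horizontal distance between bottle_small and round_small below 0.015 m and z of bottle_small in the frame of round_small between 0.001 and 0.0075 m and angle between each of bottle_small, bottle_large, beaker_small, beaker_large's own z axis and vertical below 0.1 rad and linear speed of each of bottle_small, bottle_large, beaker_small, beaker_large below 0.02 m/s and angular speed of each of bottle_small, bottle_large, beaker_small, beaker_large below 0.2 rad/s and horizontal distance between bottle_large and round_large below 0.015 m and z of bottle_large in the frame of round_large between 0.001 and 0.0075 m and horizontal distance between beaker_small and square_small below 0.015 m and z of beaker_small in the frame of square_small between 0.001 and 0.0075 m and horizontal distance between beaker_large and square_large below 0.015 m and z of beaker_large in the frame of square_large between 0.001 and 0.0075 m); the robot touches nothing.
It fails at once if A bottle or beaker is tipped over by more than about 35 degrees (angle between any of bottle_small, bottle_large, beaker_small, beaker_large's own z axis and vertical above 0.6 rad).
It also fails if it takes over 128 s, if anything falls off the work surface, if the arm or the gripper's body presses on something with over 40 N, if the wrist force passes 120 N, or if a joint passes its speed limit or range.

### The arm

A 6-joint arm with a two-finger parallel gripper is mounted at the origin on a cart in front of the work surface, level with it; the furniture and walls round the work are solid. World frame = base frame: x ahead of the robot, y to its left, z up, the work surface at z = 0. Lengths are in m, angles in rad, forces in N, time in s.
With the tool pointing down it reaches from about 0.35 to 0.85 m from the base axis. Payload 8.1 kg.
Tool frame: the origin (TCP) lies on the mounting face of the last link; the fingertips stand 186 mm ahead of it and the grasp point (between the pads) lies 167 mm ahead of it (robot.finger_overhang is the distance from the TCP to the fingertips, in m); z points along the fingers, y is the line along which they close (so a half turn about z gives the same grasp; the last joint's range is limited). The gripper opens to 93 mm and grips with 3 to 60 N. Pads are 15 mm wide; open, the fingers measure 128 mm over their backs; the gripper's body (75 mm by 188 mm) begins 65 mm behind the grasp point.
Start: joints at [1.02, 0.13, 1.488, -0, 1.523, -0.085], TCP at [0.269, 0.536, 0.405] pointing down, gripper open.
Joint ranges: [-2.96, 2.96], [-0.89, 2.26], [0.02, 2.5], [-1.34, 4.48], [0, 2.73], [-2.66, 2.66]. Speed limits (rad/s): [2.39, 2.39, 2.79, 3.14, 3.14, 3.14].

### API

Orientations are given as a rotation vector (axis times angle).
In Python, from plant import readout, read_camera, get_calibration, job, robot gives the robot as it stands.
- The arm moves only by the shell command python3 -m handwheel 'ROWS' [FORCE]. ROWS is JSON, a list of rows, each a list of 5 numbers: the shift along the world's x, y, z in cm, then the turn about the world's z in rad, then the closure, from 0 (fully open) to 1 (shut). In form: [[tx, ty, tz, spin, gripper], ...]. A call has 1 to 10 rows; each row shifts and turns the commanded pose from where the row before left it; what a row does not reach is not made up. A row lasts 1/8 s, in which the tool goes at most 62.5 mm and 10.7 degrees, less where a joint would pass 70% of its speed; a pose out of reach is approached as far as the arm can. A call is refused whole if a number of a shift passes 6.25 or a number of a turn 0.188, either way. A call with a gripper value outside its range is refused whole. The fingers move at their own pace and stop on an object; FORCE is the grip in N (left out, the last holds). Time passes only in rows, so rows that do not move let the fingers close. It gives the time, the measured TCP pose, the force, the opening and the grip force at its end, in the units of the state.
- readout.read_state(): the state, without advancing time (a new reading comes with each control period).
- read_camera(name): name is "side" or "top" or "wrist"; returns the picture (400x640x3 uint8, red, green, blue); there is no depth.
- get_calibration(name): a dict with "fovy" (degrees; the focal length in pixels is half the picture's height over the tangent of half this angle, whatever the lens; pixels are square), "cx", "cy" (the principal point, pixels), "pose" (4x4, takes a point from camera to world coordinates). Camera axes: x right, y down, z forward; pixel columns grow to the right and rows downward; lengths in m; the calibration is good to about 2 mm. The wrist camera is an equidistant fisheye: a pixel r from the principal point sees the ray r / f radians off the axis. A picture is of the moment at which its call begins: read the wrist's pose just before it. get_calibration takes no time and is no camera call; for the wrist camera it gives the pose at the moment of the call.
- job.close_job(): hands the job in; it is judged then, once.
The state is a dict: "t": time; "q": joint angles; "dq": joint speeds; "joint_torque": joint torques, N m; "tool_pos": TCP position; "orientation": TCP orientation; "force": force on the tool from outside, world axes, zero at the start; "wrist_torque": the same for the moment, N m; "opening": finger opening in m; "gripper_force": force on a finger pad.
Only numpy, scipy, OpenCV 4.12 (cv2) and the standard library are available. Lean on these libraries where they do the work, as an engineer would, in place of code of your own. Each camera call takes 0.05 s, during which the arm holds its last target. There are 200 camera calls.

## Working session

There is one attempt and no reset: what is moved stays moved. The work goes in short steps, Python scripts to look and compute and a shell command to move; the robot and the scene stay as the last step left them, time stands still between calls to the robot, and variables do not carry over. Pictures are saved under pics/ and viewed, at most 14 in all, crops included, and the job is handed in when it is done.

```bash
mkdir -p pics; ls; python3 - <<'E'
from plant import readout, read_camera, get_calibration, job, robot
import cv2
for n in ("top","side","wrist"):
    im=read_camera(n); cv2.imwrite(f"pics/{n}0.png",im[:,:,::-1]); c=get_calibration(n); print(n,c["fovy"],c["cx"],c["cy"],c["pose"])
print(readout.read_state())
E
```

```text
pics
top 43.55049307286977 326.3240188123649 203.8936471991603 [[ 0.02520902 -0.99429331  0.10365962  0.39378079]
 [-0.99938861 -0.02757864 -0.02149004 -0.00314037]
 [ 0.02422619 -0.10305451 -0.99438064  1.43567712]
 [ 0.          0.          0.          1.        ]]
side 49.3177911052052 316.5698473793147 196.16387258202556 [[ 0.91987009 -0.14921286  0.36273204  0.05055437]
 [-0.39179121 -0.39295061  0.83191915 -1.14119464]
 [ 0.01840274 -0.90737277 -0.41992379  0.61530005]
 [ 0.          0.          0.          1.        ]]
wrist 65.70646984690485 320.0784608732056 196.79973049331142 [[ 0.44894395  0.8610334   0.23889499  0.20240964]
 [ 0.89355479 -0.43169393 -0.12328902  0.56890696]
 [-0.00302645  0.26881562 -0.9631869   0.38318552]
 [ 0.          0.          0.          1.        ]]
{'t': 0.15, 'q': array([ 1.01957195e+00,  1.31009625e-01,  1.48904134e+00, -1.43072515e-05,
        1.52301031e+00, -8.54036205e-02]), 'dq': array([-5.04818831e-04, -2.38632369e-03, -3.45349978e-03,  5.93972977e-04,
        1.73861649e-03, -9.89389446e-06]), 'joint_torque': array([ 6.31797684e-04, -5.60486341e+01, -4.92329621e+01,  7.67858326e-02,
        3.08044686e-02, -1.13207568e-04]), 'tool_pos': array([0.26938428, 0.53592702, 0.40390841]), 'orientation': array([-7.25007728e-01, -3.05633128e+00,  2.19772997e-03]), 'force': array([0.51728107, 0.28016741, 0.60383859]), 'wrist_torque': array([-0.00714457, -0.04213064, -0.02673279]), 'gripper_force': 0.0, 'opening': 0.09282496220863846}
```

View pics/top0.png

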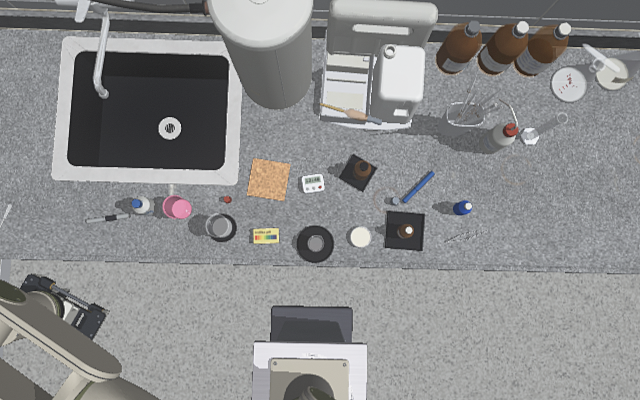

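View pics/side0.png

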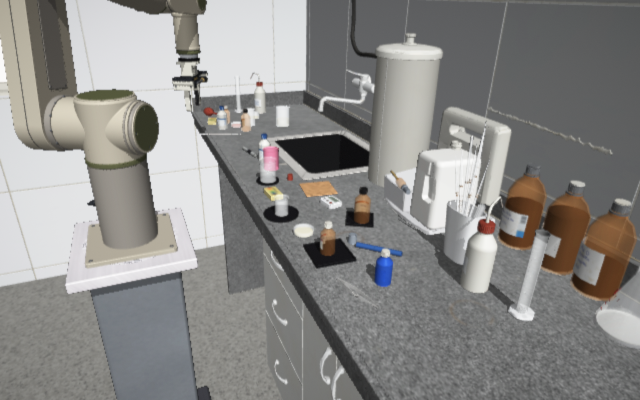

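The top view shows:
- **Large beaker:** on the small round tray at (220,227).
- **Small beaker:** on the large round tray at (315,244).
- **Large bottle:** black cap, on the small square tray at (358,172).
- **Small bottle:** white cap, on the large square tray at (405,230).
- **Cork mat:** at (269,180).
- **Look-alikes:** a pink beaker at (177,208) and a blue bottle at (462,208). Neither is part of the job.

I'll confirm these in an enlarged crop.

```bash
python3 - <<'E'
import cv2
im=cv2.imread("pics/top0.png")
a=cv2.resize(im[150:270,190:350],None,fx=5,fy=5,interpolation=cv2.INTER_CUBIC);cv2.imwrite("pics/c1.png",a[:600])
a=cv2.resize(im[150:270,330:490],None,fx=5,fy=5,interpolation=cv2.INTER_CUBIC);cv2.imwrite("pics/c2.png",a[:600])
E
```

```text
(no output)
```

View pics/c1.png

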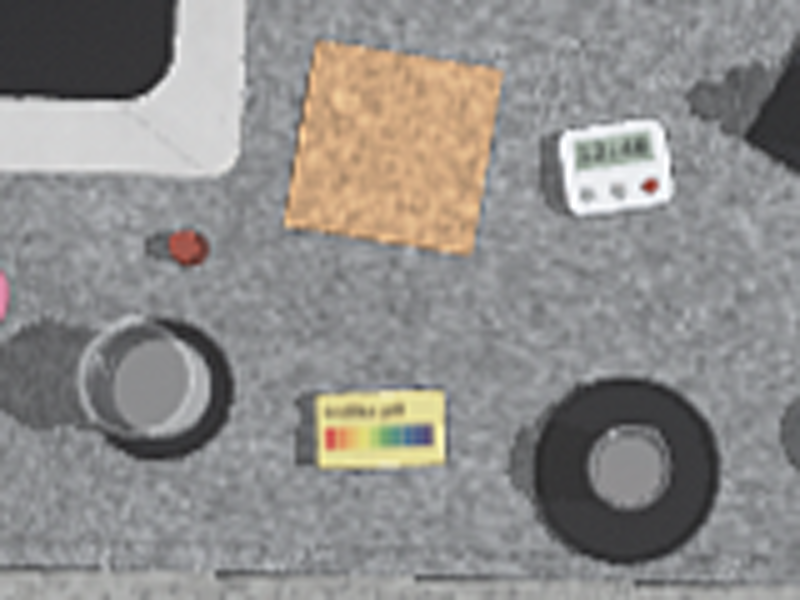

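View pics/c2.png

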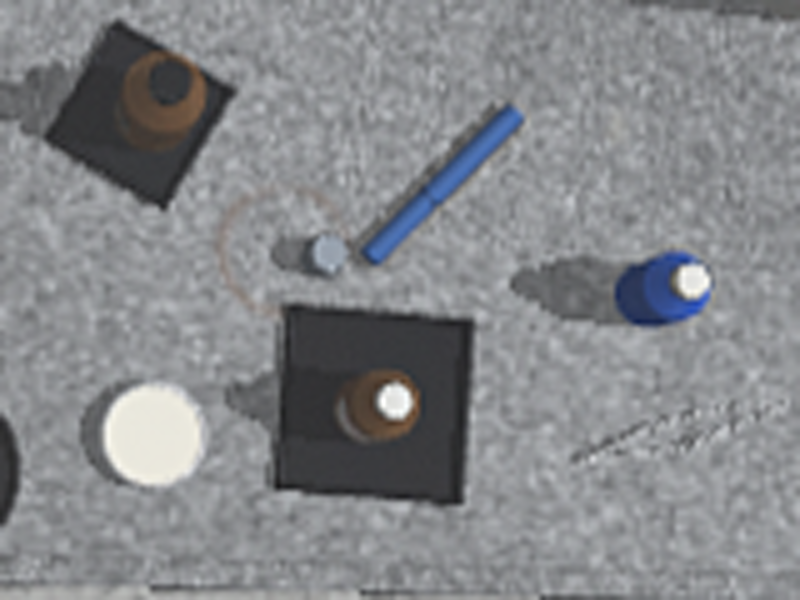

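The crops confirm it. The amber bottle with the black cap (168,83 in the right-hand crop) is bottle_large, and the amber one with the white cap (395,400) is bottle_small. The blue one (665,288) stays where it is. The clear beakers are in the left-hand crop, large at (144,377) and small at (630,467). Next I'll turn these into positions.

```bash
cat > h.py <<'E'
import numpy as np, cv2
from scipy.spatial.transform import Rotation as R
from plant import readout, read_camera, get_calibration, job, robot
def ray(name,u,v,cal=None):
    c=cal or get_calibration(name); f=200/np.tan(np.radians(c["fovy"])/2); P=np.array(c["pose"])
    x,y=(u-c["cx"])/f,(v-c["cy"])/f
    if name=="wrist":
        r=np.hypot(x,y); s=np.sin(r)/max(r,1e-9); d=np.array([x*s,y*s,np.cos(r)])
    else: d=np.array([x,y,1.])
    return P[:3,3],P[:3,:3]@d
def at(name,u,v,z,cal=None):
    o,d=ray(name,u,v,cal); return (o+d*(z-o[2])/d[2])[:2]
def proj(name,p,cal=None):
    c=cal or get_calibration(name); f=200/np.tan(np.radians(c["fovy"])/2); P=np.array(c["pose"])
    q=P[:3,:3].T@(np.array(p)-P[:3,3])
    if name=="wrist":
        t=np.arctan2(np.hypot(q[0],q[1]),q[2]); s=f*t/np.hypot(q[0],q[1])
    else: s=f/q[2]
    return c["cx"]+q[0]*s,c["cy"]+q[1]*s
def tool():
    s=readout.read_state(); m=R.from_rotvec(s["orientation"]).as_matrix()
    return s,s["tool_pos"]+.167*m[:,2],m
E
python3 - <<'E'
from h import *
np.set_printoptions(precision=4,suppress=True)
def o(ox,c): return (c[0]+.5)/5-.5+ox,(c[1]+.5)/5-.5+150
L=dict(round_small=((161.5,388.5),.009,190),round_large=((627.5,470),.009,190),cork=((394.5,148),.004,190),
 square_small=((141.5,114.3),.009,330),square_large=((375,404),.009,330),bottle_large=((168,83),.109,330),bottle_small=((395,400),.092,330),
 beaker_small_rim=((630,467),.060,190),bs_floor=((628,467),.006,190),beaker_large_rim=((141,377),.084,190),bl_floor=((151,383),.007,190))
for k,(c,z,ox) in L.items(): print(k,at("top",*o(ox,c),z))
def w(ox,c,z=.009): return at("top",*o(ox,c),z)
for ox,cs in ((330,[(118,20),(237,90),(165,210),(46,137)]),(330,[(287,305),(475,320),(463,503),(276,488)]),(190,[(317,42),(503,70),(473,254),(285,227)])):
    p=[w(ox,c) for c in cs]; print([round(float(np.linalg.norm(p[i]-p[i-1])),4) for i in range(4)])
print("round dia",np.linalg.norm(w(190,(535,470))-w(190,(720,470))))
s,g,m=tool(); print(g,m)
E
```

```text
round_small [0.4675 0.2606]
round_large [ 0.4283 -0.005 ]
cork [0.6099 0.1344]
square_small [ 0.6363 -0.1229]
square_large [ 0.4725 -0.2598]
bottle_large [ 0.6368 -0.1285]
bottle_small [ 0.4704 -0.2557]
beaker_small_rim [ 0.4287 -0.0062]
bs_floor [ 0.43   -0.0052]
beaker_large_rim [0.4696 0.258 ]
bl_floor [0.4706 0.2671]
[0.0806, 0.08, 0.0819, 0.0804]
[0.105, 0.1086, 0.1051, 0.1072]
[0.1088, 0.1084, 0.1081, 0.1086]
round dia 0.10508286625734656
[0.2693 0.5357 0.2369] [[-0.8935  0.4492 -0.0008]
 [ 0.4492  0.8935 -0.0013]
 [ 0.0001 -0.0015 -1.    ]]
```

View pics/wrist0.png

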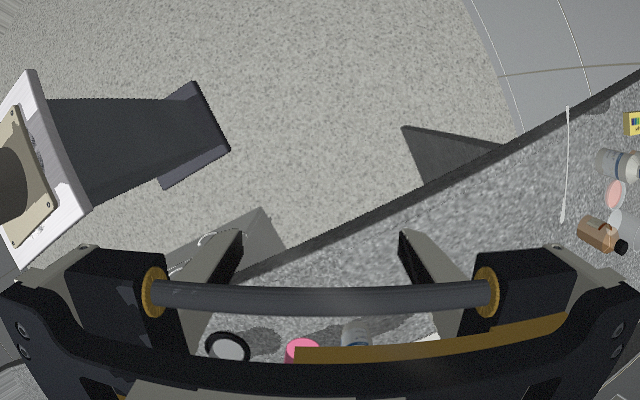

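The tray sides and diameters come out within 3 mm of the sizes given, so the fixes are sound. Closing along the present tool yaw (63°) is clear at every tray, so I'll keep that yaw throughout. First I go above the small beaker.

```bash
python3 -m handwheel '[[1.2,-4,0,0,0],[1.2,-4,0,0,0],[1.2,-4,0,0,0],[1.2,-4,0,0,0],[1.2,-4,0,0,0],[1.2,-4,0,0,0],[1.2,-4,0,0,0],[1.2,-4,0,0,0],[1.2,-4,0,0,0],[1.2,-4,0,0,0]]' 8
python3 -m handwheel '[[1,-3.5,0,0,0],[1,-3.5,0,0,0],[1,-3.5,0,0,0],[1,-3.6,0,0,0],[0,0,0,0,0],[0,0,0,0,0]]'
python3 - <<'E'
from h import *
s,g,m=tool(); print(g,m[:,1],s["q"])
cv2.imwrite("pics/w1.png",read_camera("wrist")[:,:,::-1])
print(proj("wrist",[.429,-.0055,.06]),proj("wrist",g))
E
```

```text
t: 1.4
tool_pos: [0.3895, 0.1348, 0.4046]
orientation: [0.725, 3.057, 0.0]
force: [-0.0, 0.8, -0.6]
opening: 0.093
gripper_force: 0.0
t: 2.15
tool_pos: [0.4293, -0.0046, 0.4045]
orientation: [-0.726, -3.056, -0.001]
force: [0.2, 0.4, -0.4]
opening: 0.0928
gripper_force: 0.0
[ 0.42918845 -0.00455502  0.23748969] [4.49662490e-01 8.93198530e-01 1.75791449e-04] [-1.30542841e-01 -3.48764531e-01  1.93318200e+00  4.24802447e-04
  1.55785864e+00 -1.23495743e+00]
(np.float64(319.9238245204907), np.float64(183.07710272075013)) (np.float64(321.051949923554), np.float64(258.781678022213))
```

View pics/w1.png

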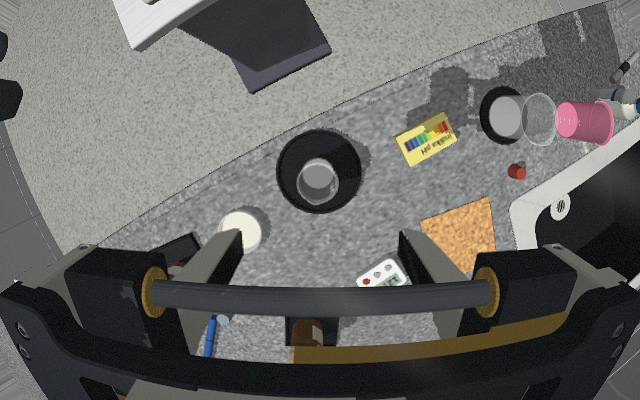

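The wrist view shows the small beaker's rim at (317,187), against a predicted (320,183), so they agree to a few mm. I'll descend, grip and lift, then check the opening (expected 45 mm).

```bash
python3 -m handwheel '[[0,-0.1,-4,0,0],[0,0,-4,0,0],[0,0,-4,0,0],[0,0,-4,0,0],[0,0,-2.3,0,0],[0,0,-1,0,0],[0,0,0,0,0]]' 10
python3 -m handwheel '[[0,0,0,0,1],[0,0,0,0,1],[0,0,0,0,1],[0,0,0,0,1],[0,0,0,0,1],[0,0,0,0,1],[0,0,0,0,1],[0,0,0,0,1]]' 10
python3 -m handwheel '[[0,0,1,0,1],[0,0,3,0,1],[0,0,4,0,1],[0,0,4,0,1],[0,0,4,0,1],[0,0,0,0,1]]'
python3 -c "
from h import *
s,g,m=tool(); print(g)"
```

```text
t: 3.08
tool_pos: [0.4293, -0.0053, 0.2116]
orientation: [-0.723, -3.056, 0.0]
force: [-0.2, -0.4, 0.0]
opening: 0.0926
gripper_force: 0.0
t: 4.08
tool_pos: [0.4295, -0.0059, 0.2117]
orientation: [-0.725, -3.057, 0.0]
force: [-0.7, -0.6, -0.4]
opening: 0.0441
gripper_force: 10.0
t: 4.82
tool_pos: [0.4305, -0.006, 0.3763]
orientation: [0.723, 3.05, 0.001]
force: [0.3, -0.5, -0.2]
opening: 0.0439
gripper_force: 10.0
[ 0.43172928 -0.00615623  0.20927347]
```

Opening is 44 mm, so it's held. Next, to the cork mat, which is level with the tray floors.

```bash
python3 -m handwheel '[[3.6,2.8,0,0,1],[3.6,2.8,0,0,1],[3.6,2.8,0,0,1],[3.6,2.8,0,0,1],[3.6,2.8,0,0,1],[0,0,0,0,1],[0,0,0,0,1]]'
python3 -m handwheel '[[0,0,-4,0,1],[0,0,-4,0,1],[0,0,-4,0,1],[0,0,-2,0,1],[0,0,-1,0,1],[0,0,-0.5,0,1],[0,0,0,0,1],[0,0,0,0,1]]'
python3 -c "
from h import *
s,g,m=tool(); print(g,s['force'])"
```

```text
t: 5.7
tool_pos: [0.609, 0.134, 0.3705]
orientation: [-0.724, -3.055, 0.002]
force: [-0.7, -0.7, -0.1]
opening: 0.0442
gripper_force: 10.0
t: 6.7
tool_pos: [0.6101, 0.1342, 0.2181]
orientation: [0.725, 3.055, 0.001]
force: [-0.3, -0.3, -0.1]
opening: 0.0443
gripper_force: 10.0
[0.6103892  0.13424556 0.05106439] [-0.27144566 -0.26000097 -0.07403068]
```

```bash
python3 -m handwheel '[[0,0,-0.4,0,1],[0,0,-0.15,0,1],[0,0,0,0,1],[0,0,0,0,0],[0,0,0,0,0],[0,0,0,0,0],[0,0,0,0,0],[0,0,0,0,0]]'
python3 -m handwheel '[[0,0,1,0,0],[0,0,4,0,0],[0,0,4,0,0],[0,0,4,0,0],[0,0,4,0,0],[0.5,-5,0,0,0],[0.5,-5,0,0,0],[0.5,-5,0,0,0],[0.5,-5,0,0,0],[0.5,-5,0,0,0]]'
python3 -m handwheel '[[0.2,-1.3,0,0,0],[0,0,0,0,0],[0,0,0,0,0]]'
python3 -c "
from h import *
s,g,m=tool(); print(g,s['force'])
cv2.imwrite('pics/w2.png',read_camera('wrist')[:,:,::-1])
print(proj('wrist',[.637,-.1285,.109]))
for p in ([.610,.134,.06],[.610,.134,.004],[.6363,-.1229,.009],[.6368,-.1285,.109]): print(proj('top',p))
cv2.imwrite('pics/t2.png',cv2.resize(read_camera('top')[130:280,190:450],None,fx=3,fy=3)[:,:,::-1])"
```

```text
t: 7.7
tool_pos: [0.6094, 0.1341, 0.2112]
orientation: [-0.725, -3.057, 0.0]
force: [-0.1, 0.7, 0.6]
opening: 0.0894
gripper_force: 0.0
t: 8.95
tool_pos: [0.6344, -0.1175, 0.3823]
orientation: [0.725, 3.056, 0.0]
force: [0.1, 0.8, 0.0]
opening: 0.0931
gripper_force: 0.0
t: 9.32
tool_pos: [0.6365, -0.1276, 0.3815]
orientation: [0.723, 3.057, 0.001]
force: [-0.4, 0.6, -0.2]
opening: 0.0926
gripper_force: 0.0
[ 0.63653557 -0.12748267  0.21449762] [-0.44472022  0.58452355 -0.15993979]
(np.float64(320.14707522495786), np.float64(202.83675977281197))
(np.float64(266.8060698075987), np.float64(176.108182381195))
(np.float64(268.63203245938), np.float64(179.18253615589185))
(np.float64(357.90580140234044), np.float64(172.46078306496918))
(np.float64(363.21808617771865), np.float64(166.18708245201353))
```

View pics/w2.png

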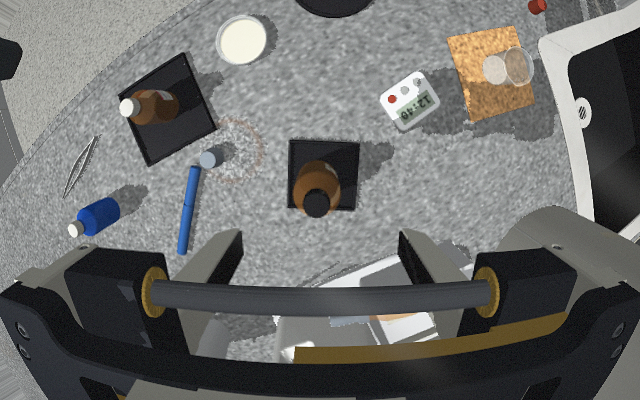

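The small beaker stands on the mat (around 505,67). The large bottle's cap is at (316,203), predicted (320,203). I'll grip it.

```bash
python3 -m handwheel '[[0,-0.1,-4,0,0],[0,0,-4,0,0],[0,0,-4,0,0],[0,0,-2.2,0,0],[0,0,-1,0,0],[0,0,0,0,0]]' 20
python3 -m handwheel '[[0,0,0,0,1],[0,0,0,0,1],[0,0,0,0,1],[0,0,0,0,1],[0,0,0,0,1],[0,0,0,0,1],[0,0,0,0,1],[0,0,0,0,1]]' 20
python3 -m handwheel '[[0,0,1,0,1],[0,0,3,0,1],[0,0,4,0,1],[0,0,4,0,1],[0,0,4,0,1],[0,0,0,0,1],[0,0,0,0,1]]'
python3 -c "
from h import *
s,g,m=tool(); print(g)"
```

```text
t: 10.18
tool_pos: [0.6367, -0.1297, 0.2296]
orientation: [0.724, 3.057, -0.0]
force: [0.2, -0.2, 0.5]
opening: 0.0933
gripper_force: 0.0
t: 11.18
tool_pos: [0.6364, -0.13, 0.2293]
orientation: [-0.725, -3.057, 0.0]
force: [0.2, -0.5, 0.7]
opening: 0.0467
gripper_force: 20.0
t: 12.05
tool_pos: [0.6363, -0.1298, 0.3886]
orientation: [-0.725, -3.056, -0.0]
force: [-0.5, 0.7, -1.4]
opening: 0.0467
gripper_force: 20.0
[ 0.63615299 -0.12976908  0.22157986]
```

```bash
python3 -m handwheel '[[-3.5,2,0,0,1],[-3.5,2,0,0,1],[-3.5,2,0,0,1],[-3.5,2.1,0,0,1],[-3.5,2.1,0,0,1],[-3.3,2.3,0,0,1],[0,0,0,0,1],[0,0,0,0,1]]'
python3 -m handwheel '[[0,0,-4,0,1],[0,0,-4,0,1],[0,0,-4,0,1],[0,0,-2,0,1],[0,0,-1,0,1],[0,0,-0.5,0,1],[0,0,0,0,1],[0,0,0,0,1]]'
python3 -c "
from h import *
s,g,m=tool(); print(g,s['force'])"
```

```text
t: 13.05
tool_pos: [0.4284, -0.0049, 0.3882]
orientation: [-0.724, -3.056, 0.001]
force: [0.5, 0.1, -1.0]
opening: 0.0469
gripper_force: 20.0
t: 14.05
tool_pos: [0.429, -0.005, 0.2352]
orientation: [0.725, 3.055, 0.0]
force: [1.1, 0.6, -1.7]
opening: 0.047
gripper_force: 20.0
[ 0.42924807 -0.00503497  0.06816054] [ 1.09721424  0.57484815 -1.68685696]
```

```bash
python3 -m handwheel '[[0,0,-0.4,0,1],[0,0,-0.1,0,1],[0,0,0,0,1],[0,0,0,0,0],[0,0,0,0,0],[0,0,0,0,0],[0,0,0,0,0],[0,0,0,0,0]]'
python3 -m handwheel '[[0,0,1,0,0],[0,0,4,0,0],[0,0,4,0,0],[0,0,4,0,0],[0,0,2,0,0],[3.6,2.8,0,0,0],[3.6,2.8,0,0,0],[3.6,2.8,0,0,0],[3.6,2.8,0,0,0],[3.7,2.7,0,0,0]]'
python3 -m handwheel '[[0,0,0,0,0],[0,0,0,0,0]]'
python3 -c "
from h import *
s,g,m=tool(); print(g,s['force'])
cv2.imwrite('pics/w3.png',read_camera('wrist')[:,:,::-1])
print(proj('wrist',[.6097,.134,.06]))"
```

```text
t: 15.05
tool_pos: [0.4285, -0.0049, 0.2293]
orientation: [0.725, 3.057, -0.0]
force: [-0.9, 1.7, 0.2]
opening: 0.0908
gripper_force: 0.0
t: 16.3
tool_pos: [0.6105, 0.1352, 0.38]
orientation: [0.725, 3.056, 0.0]
force: [-0.1, 0.3, 1.0]
opening: 0.0931
gripper_force: 0.0
t: 16.55
tool_pos: [0.6092, 0.134, 0.3794]
orientation: [-0.724, -3.056, 0.001]
force: [-0.1, -0.7, -0.2]
opening: 0.0933
gripper_force: 0.0
[0.60912521 0.13394964 0.21237268] [-0.08694727 -0.72840228 -0.15356118]
(np.float64(321.78031599728496), np.float64(188.623887090829))
```

View pics/w3.png

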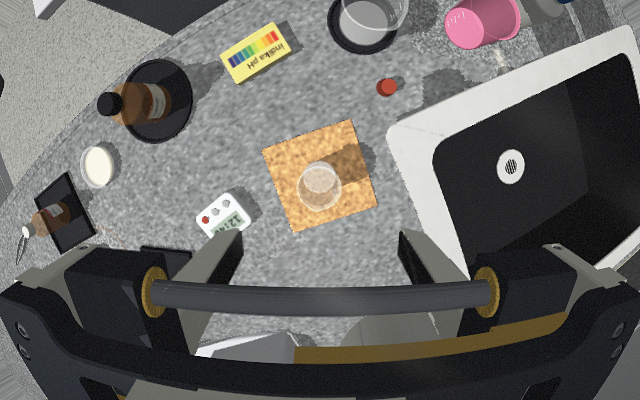

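The large bottle now stands on the large round tray (150,100). The small beaker's rim is at (319,188), as predicted. I'll take it to the small square tray.

```bash
python3 -m handwheel '[[0,0,-4,0,0],[0,0,-4,0,0],[0,0,-4,0,0],[0,0,-3.2,0,0],[0,0,-1.5,0,0],[0,0,0,0,0],[0,0,0,0,0]]' 10
python3 -m handwheel '[[0,0,0,0,1],[0,0,0,0,1],[0,0,0,0,1],[0,0,0,0,1],[0,0,0,0,1],[0,0,0,0,1],[0,0,0,0,1],[0,0,0,0,1]]' 10
python3 -m handwheel '[[0,0,1,0,1],[0,0,3,0,1],[0,0,4,0,1],[0,0,4,0,1],[0,0,4,0,1],[0,0,0,0,1]]'
python3 -m handwheel '[[0.5,-4,0,0,1],[0.5,-4,0,0,1],[0.5,-4,0,0,1],[0.5,-4,0,0,1],[0.5,-4,0,0,1],[0.2,-3.7,0,0,1],[0,-2,0,0,1],[0,0,0,0,1],[0,0,0,0,1]]'
python3 -m handwheel '[[0,0,-4,0,1],[0,0,-4,0,1],[0,0,-4,0,1],[0,0,-2,0,1],[0,0,-1,0,1],[0,0,-0.5,0,1],[0,0,0,0,1],[0,0,0,0,1]]'
python3 -c "
from h import *
s,g,m=tool(); print(g,s['force'])"
```

```text
t: 17.48
tool_pos: [0.6103, 0.134, 0.2144]
orientation: [0.725, 3.054, 0.002]
force: [0.7, 0.1, 0.1]
opening: 0.093
gripper_force: 0.0
t: 18.48
tool_pos: [0.6094, 0.1341, 0.2122]
orientation: [-0.725, -3.057, 0.0]
force: [0.3, -0.3, 0.4]
opening: 0.0439
gripper_force: 10.0
t: 19.23
tool_pos: [0.6106, 0.1343, 0.3782]
orientation: [0.723, 3.049, 0.005]
force: [-0.1, -0.5, -0.6]
opening: 0.0444
gripper_force: 10.0
t: 20.35
tool_pos: [0.6365, -0.1217, 0.372]
orientation: [-0.724, -3.057, -0.001]
force: [0.3, 0.5, -0.9]
opening: 0.0437
gripper_force: 10.0
t: 21.35
tool_pos: [0.6371, -0.1231, 0.2187]
orientation: [0.725, 3.055, -0.0]
force: [-0.1, -0.5, -0.2]
opening: 0.0437
gripper_force: 10.0
[ 0.6374038  -0.12319265  0.05167725] [-0.12429756 -0.45753909 -0.16320763]
```

```bash
python3 -m handwheel '[[0,0,-0.4,0,1],[0,0,-0.1,0,1],[0,0,0,0,1],[0,0,0,0,0],[0,0,0,0,0],[0,0,0,0,0],[0,0,0,0,0],[0,0,0,0,0]]'
python3 -m handwheel '[[0,0,1,0,0],[0,0,4,0,0],[0,0,4,0,0],[0,0,4,0,0],[0,0,4,0,0],[-3.3,-2.7,0,0,0],[-3.3,-2.7,0,0,0],[-3.3,-2.7,0,0,0],[-3.3,-2.7,0,0,0],[-3.4,-2.5,0,0,0]]' 15
python3 -m handwheel '[[0,0,0,0,0],[0,0,0,0,0]]'
python3 -c "
from h import *
s,g,m=tool(); print(g,s['force'])
cv2.imwrite('pics/w4.png',read_camera('wrist')[:,:,::-1])
print(proj('wrist',[.4704,-.2557,.092]),proj('wrist',[.6363,-.1229,.06]))"
```

```text
t: 22.35
tool_pos: [0.6365, -0.1229, 0.2123]
orientation: [0.725, 3.057, -0.0]
force: [-0.1, -0.4, 0.5]
opening: 0.0897
gripper_force: 0.0
t: 23.6
tool_pos: [0.4693, -0.2567, 0.3833]
orientation: [0.725, 3.056, -0.001]
force: [-0.4, -0.7, 0.3]
opening: 0.093
gripper_force: 0.0
t: 23.85
tool_pos: [0.4707, -0.2559, 0.383]
orientation: [0.726, 3.055, -0.0]
force: [0.3, 0.4, 0.4]
opening: 0.093
gripper_force: 0.0
[ 0.47088526 -0.25591235  0.21602671] [0.3101566  0.4392173  0.40216908]
(np.float64(320.65812450349955), np.float64(195.20439653072674)) (np.float64(480.54582189324594), np.float64(259.25256646333986))
```

View pics/w4.png

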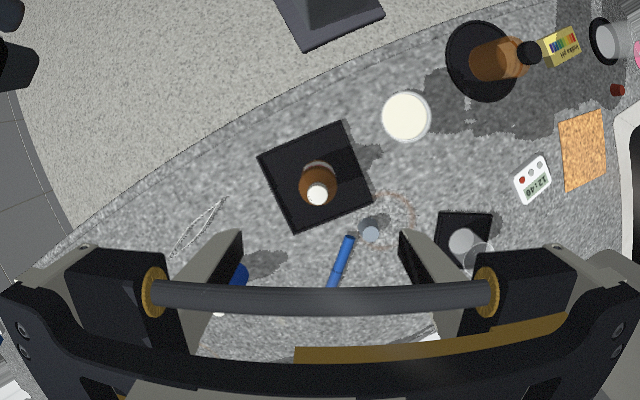

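The small bottle's cap is at (317,194), predicted (321,195). The small beaker stands on the small square tray. Now grip the small bottle and take it to the mat.

```bash
python3 -m handwheel '[[0,0,-4,0,0],[0,0,-4,0,0],[0,0,-4,0,0],[0,0,-3.2,0,0],[0,0,-1,0,0],[0,0,0,0,0],[0,0,0,0,0]]' 15
python3 -m handwheel '[[0,0,0,0,1],[0,0,0,0,1],[0,0,0,0,1],[0,0,0,0,1],[0,0,0,0,1],[0,0,0,0,1],[0,0,0,0,1],[0,0,0,0,1],[0,0,0,0,1]]' 15
python3 -m handwheel '[[0,0,1,0,1],[0,0,3,0,1],[0,0,4,0,1],[0,0,4,0,1],[0,0,4,0,1],[0,0,0,0,1]]'
python3 -m handwheel '[[1.4,3.9,0,0,1],[1.4,3.9,0,0,1],[1.4,3.9,0,0,1],[1.4,3.9,0,0,1],[1.4,3.9,0,0,1],[1.4,3.9,0,0,1],[1.4,3.9,0,0,1],[1.4,3.9,0,0,1],[1.4,3.9,0,0,1],[1.3,3.9,0,0,1]]'
python3 -m handwheel '[[0,0,0,0,1],[0,0,0,0,1],[0,0,-4,0,1],[0,0,-4,0,1],[0,0,-4,0,1],[0,0,-2,0,1],[0,0,-1,0,1],[0,0,-0.5,0,1],[0,0,0,0,1],[0,0,0,0,1]]'
python3 -c "
from h import *
s,g,m=tool(); print(g,s['force'])"
```

```text
t: 24.78
tool_pos: [0.4714, -0.2562, 0.222]
orientation: [0.724, 3.054, -0.001]
force: [0.1, -0.3, 0.3]
opening: 0.0928
gripper_force: 0.0
t: 25.9
tool_pos: [0.4704, -0.2559, 0.2202]
orientation: [-0.725, -3.057, -0.0]
force: [0.2, -0.5, -0.9]
opening: 0.0387
gripper_force: 15.0
t: 26.65
tool_pos: [0.4714, -0.2564, 0.3853]
orientation: [0.723, 3.049, -0.004]
force: [0.3, 0.3, -1.4]
opening: 0.0389
gripper_force: 15.0
t: 27.9
tool_pos: [0.6094, 0.1354, 0.379]
orientation: [-0.725, -3.055, 0.001]
force: [0.1, 0.7, -1.1]
opening: 0.039
gripper_force: 15.0
t: 29.15
tool_pos: [0.61, 0.1342, 0.2266]
orientation: [0.724, 3.055, 0.001]
force: [-0.2, 0.2, -0.3]
opening: 0.0389
gripper_force: 15.0
[0.61038847 0.13427215 0.05958953] [-0.17615875  0.17351516 -0.28032909]
```

```bash
python3 -m handwheel '[[0,0,-0.4,0,1],[0,0,-0.1,0,1],[0,0,0,0,1],[0,0,0,0,0],[0,0,0,0,0],[0,0,0,0,0],[0,0,0,0,0],[0,0,0,0,0]]'
python3 -m handwheel '[[0,0,1,0,0],[0,0,4,0,0],[0,0,4,0,0],[0,0,4,0,0],[0,0,4,0,0],[-3.5,3.2,0,0,0],[-3.5,3.2,0,0,0],[-3.5,3.2,0,0,0],[-3.5,3.2,0,0,0],[0,0,0,0,0]]' 15
python3 -m handwheel '[[0,0,0,0,0],[0,0,0,0,0]]'
python3 -c "
from h import *
s,g,m=tool(); print(g,s['force'])
im=read_camera('wrist')[:,:,::-1]
cv2.imwrite('pics/w5.png',cv2.resize(im[110:310,180:460],None,fx=2.8,fy=2.8,interpolation=cv2.INTER_CUBIC))
c=get_calibration('wrist')
for x,y,r,z in ((.47,.262,.031,.084),(.47,.262,.031,.005),(.4675,.2606,.041,.009)):
  p=np.array([[(a-180)*2.8,(b-110)*2.8] for a,b in [proj('wrist',[x+r*np.cos(t),y+r*np.sin(t),z],c) for t in np.arange(0,6.28,.05)]])
  print(p.min(0),p.max(0))"
```

```text
t: 30.15
tool_pos: [0.6095, 0.1341, 0.2203]
orientation: [-0.725, -3.057, 0.0]
force: [-0.2, -0.7, 0.4]
opening: 0.0839
gripper_force: 0.0
t: 31.4
tool_pos: [0.4676, 0.2639, 0.3913]
orientation: [0.719, 3.058, 0.002]
force: [-0.2, -0.5, 0.3]
opening: 0.0928
gripper_force: 0.0
t: 31.65
tool_pos: [0.4703, 0.2613, 0.3905]
orientation: [0.727, 3.056, -0.0]
force: [-0.6, -0.1, 0.5]
opening: 0.093
gripper_force: 0.0
[0.47033858 0.26131384 0.22349889] [-0.57584082 -0.14468244  0.4896203 ]
[305.99175965 136.60318617] [487.6139006  312.48647874]
[324.02063299 108.7511721 ] [468.32464479 250.07551926]
[294.27607922  82.27136413] [487.01897948 271.1263364 ]
```

View pics/w5.png

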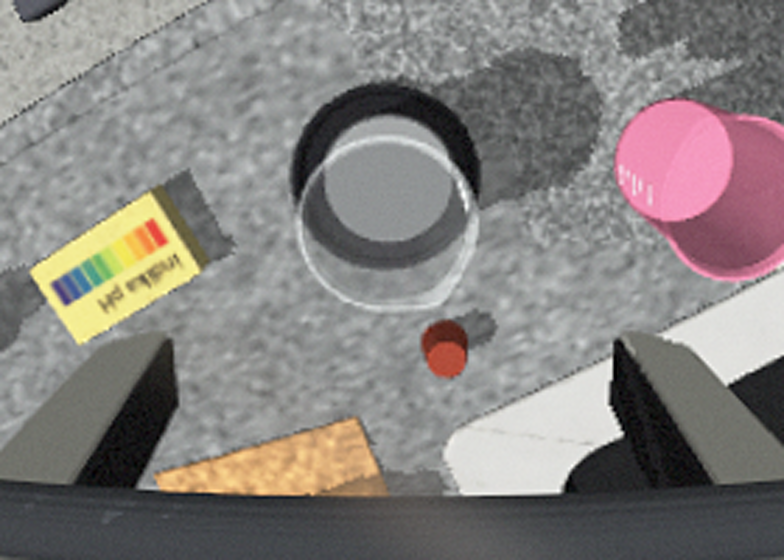

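The rim spans 297–478 × 136–310 against a predicted 306–488 × 137–312. That's about 3 mm off along the closing line, which the fingers will centre. The spout, at (440,305), is clear of the finger line. Grip and carry the beaker to the large square tray.

```bash
python3 -m handwheel '[[-0.1,-0.1,-4,0,0],[0,0,-4,0,0],[0,0,-4,0,0],[0,0,-4,0,0],[0,0,-1,0,0],[0,0,0,0,0],[0,0,0,0,0]]' 12
python3 -m handwheel '[[0,0,0,0,1],[0,0,0,0,1],[0,0,0,0,1],[0,0,0,0,1],[0,0,0,0,1],[0,0,0,0,1],[0,0,0,0,1],[0,0,0,0,1]]' 12
python3 -m handwheel '[[0,0,1,0,1],[0,0,3,0,1],[0,0,4,0,1],[0,0,4,0,1],[0,0,4,0,1],[0,0,0,0,1],[0,0,0,0,1]]'
python3 -m handwheel '[[0,-4.5,0,0,1],[0,-4.5,0,0,1],[0,-4.5,0,0,1],[0,-4.5,0,0,1],[0,-4.5,0,0,1],[0,-4.5,0,0,1],[0,-4.5,0,0,1],[0,-4.5,0,0,1],[0,-4.5,0,0,1],[0,-4.5,0,0,1]]'
python3 -m handwheel '[[0.2,-4,0,0,1],[0.1,-3,0,0,1],[0,0,0,0,1],[0,0,0,0,1],[0,0,0,0,1]]'
python3 -c "
from h import *
s,g,m=tool(); print(g,s['force'])"
```

```text
t: 32.58
tool_pos: [0.4696, 0.2614, 0.2223]
orientation: [0.725, 3.054, 0.003]
force: [0.1, -0.7, 0.0]
opening: 0.0927
gripper_force: 0.0
t: 33.58
tool_pos: [0.4685, 0.2611, 0.2204]
orientation: [0.725, 3.057, 0.0]
force: [-0.4, -1.4, 3.7]
opening: 0.0612
gripper_force: 12.0
t: 34.45
tool_pos: [0.4682, 0.261, 0.3797]
orientation: [-0.725, -3.056, 0.001]
force: [0.9, 0.5, -1.2]
opening: 0.061
gripper_force: 12.0
t: 35.7
tool_pos: [0.4677, -0.1901, 0.3781]
orientation: [-0.725, -3.054, -0.001]
force: [0.2, -0.1, -0.4]
opening: 0.0612
gripper_force: 12.0
t: 36.33
tool_pos: [0.4715, -0.2579, 0.3797]
orientation: [-0.723, -3.056, -0.001]
force: [0.2, -0.6, -0.3]
opening: 0.0614
gripper_force: 12.0
[ 0.47133284 -0.25775651  0.21267421] [ 0.22024299 -0.57145647 -0.33386816]
```

```bash
python3 -m handwheel '[[0,-0.1,-4,0,1],[0,0,-4,0,1],[0,0,-4,0,1],[0,0,-2,0,1],[0,0,-1,0,1],[0,0,-0.5,0,1],[0,0,-0.3,0,1],[0,0,-0.1,0,1],[0,0,0,0,1],[0,0,0,0,1]]'
python3 -m handwheel '[[0,0,-0.1,0,1],[0,0,0,0,1],[0,0,0,0,0],[0,0,0,0,0],[0,0,0,0,0],[0,0,0,0,0],[0,0,0,0,0],[0,0,0,0,0]]'
python3 -m handwheel '[[0,0,1,0,0],[0,0,4,0,0],[0,0,4,0,0],[0,0,4,0,0],[0,0,4,0,0],[0,0,0,0,0]]' 15
python3 -m handwheel '[[1.4,3.9,0,0,0],[1.4,3.9,0,0,0],[1.4,3.9,0,0,0],[1.4,3.9,0,0,0],[1.4,3.9,0,0,0],[1.4,3.9,0,0,0],[1.4,3.9,0,0,0],[1.4,3.9,0,0,0],[1.4,3.9,0,0,0],[1.2,4,0,0,0]]'
python3 -m handwheel '[[0,0,0,0,0],[0,0,0,0,0]]'
python3 -c "
from h import *
s,g,m=tool(); print(g,s['force'])
cv2.imwrite('pics/w6.png',read_camera('wrist')[:,:,::-1])
print(proj('wrist',[.6095,.134,.092]))"
```

```text
t: 37.58
tool_pos: [0.4716, -0.26, 0.2217]
orientation: [0.725, 3.056, -0.0]
force: [-0.1, 0.1, -0.1]
opening: 0.0611
gripper_force: 12.0
t: 38.58
tool_pos: [0.4715, -0.2599, 0.2202]
orientation: [-0.725, -3.057, 0.0]
force: [-0.1, 0.3, 0.3]
opening: 0.093
gripper_force: 0.0
t: 39.33
tool_pos: [0.4723, -0.2605, 0.3955]
orientation: [0.723, 3.049, -0.005]
force: [0.4, -0.4, 0.1]
opening: 0.0932
gripper_force: 0.0
t: 40.58
tool_pos: [0.6095, 0.1324, 0.3894]
orientation: [-0.725, -3.056, 0.001]
force: [0.2, 0.2, -0.3]
opening: 0.0931
gripper_force: 0.0
t: 40.83
tool_pos: [0.6092, 0.1308, 0.3895]
orientation: [-0.724, -3.056, 0.001]
force: [-0.2, 1.0, -0.2]
opening: 0.0929
gripper_force: 0.0
[0.6089583  0.13073424 0.22247515] [-0.21456791  0.97452155 -0.2307533 ]
(np.float64(325.1492328301075), np.float64(192.740682539758))
```

View pics/w6.png

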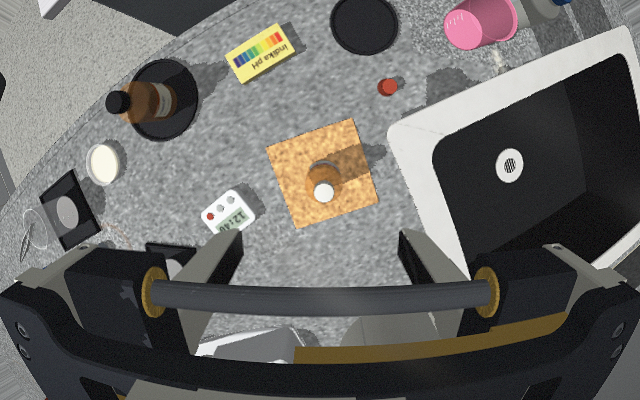

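The small bottle stands on the mat with its cap at (323,192), predicted (325,193). The large beaker is on the large square tray (67,210), and the small round tray (364,25) is empty. Last transfer:

```bash
python3 -m handwheel '[[0,0.3,-4,0,0],[0,0,-4,0,0],[0,0,-4,0,0],[0,0,-3.4,0,0],[0,0,-1.5,0,0],[0,0,0,0,0],[0,0,0,0,0]]' 15
python3 -m handwheel '[[0,0,0,0,1],[0,0,0,0,1],[0,0,0,0,1],[0,0,0,0,1],[0,0,0,0,1],[0,0,0,0,1],[0,0,0,0,1],[0,0,0,0,1],[0,0,0,0,1]]' 15
python3 -m handwheel '[[0,0,1,0,1],[0,0,3,0,1],[0,0,4,0,1],[0,0,4,0,1],[0,0,4,0,1],[0,0,0,0,1]]'
python3 -m handwheel '[[-3.5,3.1,0,0,1],[-3.5,3.1,0,0,1],[-3.5,3.1,0,0,1],[-3.7,3.3,0,0,1],[0,0,0,0,1],[0,0,0,0,1],[0,0,0,0,1]]'
python3 -c "
from h import *
s,g,m=tool(); print(g,s['force'])"
```

```text
t: 41.75
tool_pos: [0.6103, 0.1339, 0.2232]
orientation: [0.725, 3.054, 0.001]
force: [0.2, -0.2, 0.6]
opening: 0.093
gripper_force: 0.0
t: 42.88
tool_pos: [0.6094, 0.1341, 0.2211]
orientation: [-0.725, -3.057, 0.0]
force: [-0.1, 0.1, 0.4]
opening: 0.0389
gripper_force: 15.0
t: 43.62
tool_pos: [0.6106, 0.1343, 0.3869]
orientation: [0.723, 3.049, 0.005]
force: [-0.6, 0.0, -1.0]
opening: 0.0387
gripper_force: 15.0
t: 44.5
tool_pos: [0.4681, 0.2593, 0.3808]
orientation: [-0.727, -3.056, 0.001]
force: [0.2, 1.0, -0.6]
opening: 0.0387
gripper_force: 15.0
[0.46806979 0.25927133 0.21384351] [ 0.19353058  1.00752489 -0.64274652]
```

```bash
python3 -m handwheel '[[0,0,-4,0,1],[0,0,-4,0,1],[0,0,-4,0,1],[0,0,-2,0,1],[0,0,-1,0,1],[0,0,-0.5,0,1],[0,0,-0.3,0,1],[0,0,-0.1,0,1],[0,0,0,0,1],[0,0,0,0,1]]'
python3 -m handwheel '[[0,0,-0.1,0,1],[0,0,0,0,1],[0,0,0,0,0],[0,0,0,0,0],[0,0,0,0,0],[0,0,0,0,0],[0,0,0,0,0],[0,0,0,0,0]]'
python3 -m handwheel '[[0,0,1,0,0],[0,0,4,0,0],[0,0,4,0,0],[0,0,4,0,0],[0,0,4,0,0],[0,0,0,0,0]]'
python3 -m handwheel '[[-2,4,0,0,0],[-2,4,0,0,0],[-2,4,0,0,0],[-2,4,0,0,0],[-2,4,0,0,0],[-2,4,0,0,0],[-2,4,0,0,0],[0,0,0,0,0],[0,0,0,0,0]]'
python3 - <<'E'
from h import *
im=read_camera('top')[:,:,::-1]
cv2.imwrite('pics/t9.png',cv2.resize(im[140:270,190:450],None,fx=3,fy=3,interpolation=cv2.INTER_CUBIC))
for n,x,y,z in (('bottle_small',.4675,.2606,.092),('bottle_large',.4283,-.005,.109),('beaker_small rim',.6363,-.1229,.06),('beaker_large rim',.4725,-.2598,.084)):
    u,v=proj('top',[x,y,z]); print(n,(u-190)*3,(v-140)*3)
E
```

```text
t: 45.75
tool_pos: [0.4676, 0.2602, 0.2227]
orientation: [0.725, 3.056, 0.001]
force: [0.7, 0.4, -0.7]
opening: 0.039
gripper_force: 15.0
t: 46.75
tool_pos: [0.4675, 0.2601, 0.2212]
orientation: [-0.725, -3.057, 0.0]
force: [0.1, 0.5, -0.3]
opening: 0.0915
gripper_force: 0.0
t: 47.5
tool_pos: [0.4684, 0.2605, 0.3965]
orientation: [0.723, 3.05, 0.008]
force: [0.6, 0.2, 0.8]
opening: 0.0929
gripper_force: 0.0
t: 48.62
tool_pos: [0.3274, 0.5398, 0.3904]
orientation: [-0.724, -3.057, 0.002]
force: [0.9, 1.2, 0.2]
opening: 0.0931
gripper_force: 0.0
bottle_small 78.6571211508018 256.6722726245047
bottle_large 375.57728078265495 308.004440301886
beaker_small rim 508.48978534971087 88.29967383565273
beaker_large rim 658.6931774485232 267.02030651660954
```

View pics/t9.png

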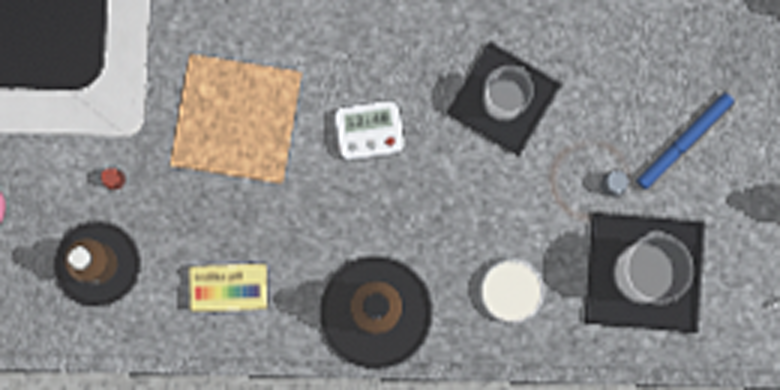

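All four stand upright on the right trays. The caps are at (78,257) and (376,305), and the rim centres at about (508,91) and (657,267). Each is within 3 px (about 3 mm) of where its tray centre puts it, and the arm is clear, so I'll hand the job in.

```bash
python3 -c "
from plant import job
print(job.close_job())"
```

```text
the job is handed in; nothing more can be done
None
```

I handed the job in at about 49 s: both bottles are on the round trays and both beakers on the square ones, larger on larger, upright and within about 3 mm of centre in the last top view; the hand-in returned no verdict.

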